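# Set the grinder's pull-and-turn selector and start it

### The job

Set the grinder's black pull-and-turn selector to the blue dot: pull the knob up out of its notch against the spring, turn it until its white pointer is at the blue dot, feel for the notch there and let the knob drop fully home, without forcing its pin against the plate. Then press the red start button fully and let go of it; leave the other things on the counter where they stand.

Things in the scene. Friction and masses are not known exactly. Their poses are not given: they have to be found in the camera images.
- control_box: grey control box with a dark top plate, 160 mm (x) by 220 mm (y) by 50 mm high, fixed to the counter; origin at the centre of its underside, z up. The selector's axis is vertical, at y = +40 mm from the origin; four coloured dots (white, blue, green, yellow, in any order) lie on the top round the selector, about 40 and 72 degrees to either side of the parked pointer.
- selector_grip (a point): point on the selector's axis where its grip bar is to be held. The selector is a black dial, 88 mm across and 6 mm thick, with an upright grip bar on it: 16 mm thick, 64 mm long, 34 mm high, with a white line along its top. This point is 20 mm above the dial's upper face and 14 mm below the bar's top; with the knob home it lies 85.5 mm above the counter. Its x axis runs along the bar, away from the pointer (the pointer end of the bar is at -x), y across the bar, z up.
- pointer (a point): point on the box's top 56 mm from the selector's axis, straight ahead of the dial's white pointer (12 mm beyond the dial's rim); it turns and lifts with the selector
- selector (a joint): turn of the selector in rad, 0 = parked, grows counter-clockwise seen from above, end stops at +-1.56; a light friction keeps it where it is left. A fixed plate hidden under the dial has a broad parking notch at 0 and one narrow notch near each dot. The dots were stuck on by hand: the notch lies 3 to 10 degrees to one side or the other of its dot; where, must be felt.
- selector_lift (a joint): how far the selector is pulled up, in m: 0 = home, end stop at 0.012. A spring draws it down with 6 N when home and 9 N at the stop, besides its weight of 1 to 2 N. The pin is clear of the notches above 0.007; resting on the plate between notches it reads about 0.006.
- index_pin: steel index pin, 7 mm thick, hidden under the dial at the pointer's angle, 34 mm from the selector's axis; origin on its axis, level with the box's top when home. The narrow notches are 9 mm wide (under 2 degrees of play either way). The spring alone lays the pin on the plate with 7 to 10 N; over 20 N on it, by turning it against a notch's wall or pressing it on the plate, spoils it.
- dot_blue: blue dot, 12 mm across, 2 mm high, on the box's top, 56 mm from the selector's axis; origin at the centre of its underside
- start_button_top (a point): centre of the top face of the red start button, 26 mm across, 72 mm above the counter; pressed downward
- start_button (a joint): travel of the start button in m, 0 = released, 0.006 = fully pressed, which takes 5 N; it springs back
- tamper: coffee tamper, black handle on a steel foot, 55 mm wide, 97 mm high; loose bystander, origin at the centre of its underside, not to be moved
- dosing_cup: steel dosing cup, 61 mm wide, 51 mm high; loose bystander, origin at the centre of its underside, not to be moved
- milk_jug_black: black milk jug with handle, 85x122x102 mm; loose bystander, origin at the centre of its underside, not to be moved
- shot_scale: flat black scale, 70x125x21 mm; loose bystander, origin at the centre of its underside, not to be moved
- cup_tan: tan cup without handle, 68 mm wide, 59 mm high; loose bystander, origin at the centre of its underside, not to be moved
- group_brush: wooden brush lying down, 29x211x23 mm; loose bystander, origin at the centre of its underside, not to be moved

How it is judged:
By the outcome, as a careful person would: the job done as asked, in the order asked, and still so for the second after the job is handed in, with the robot touching nothing.
It also fails if it takes over 61 s, if anything falls off the work surface, if the arm or the gripper's body presses on something with over 40 N, if the wrist force passes 120 N, or if a joint passes its speed limit or range.

### The arm

A 6-joint arm with a two-finger parallel gripper is mounted at the origin on a cart in front of the work surface, level with it; the furniture and walls round the work are solid. World frame = base frame: x ahead of the robot, y to its left, z up, the work surface at z = 0. Lengths are in m, angles in rad, forces in N, time in s.
With the tool pointing down it reaches from about 0.325 to 0.85 m from the base axis. Payload 15.5 kg.
Tool frame: the origin (TCP) lies at the very end of the fingers, on their centre line; the grasp point (between the pads) lies ctrl.grasp_offset behind it (ctrl.grasp_offset is the distance from the TCP to the grasp point, in m); x points along the fingers, z is the direction in which the jaws open and shut, and the axes are right-handed (so a half turn about x gives the same grasp; the last joint's range is limited). The gripper opens to 91 mm and grips with 3 to 60 N. Pads are 32 mm wide; open, the fingers measure 118 mm over their backs; the gripper's body (76 mm by 178 mm) begins 60 mm behind the grasp point.
Start: joints at [1.006, 0.494, 1.345, -0, 1.302, -0.096], TCP at [0.282, 0.558, 0.178] pointing down, gripper open.
Joint ranges: [-2.91, 2.91], [-0.82, 2.16], [0.22, 2.67], [-1.22, 4.37], [0.12, 2.79], [-3.08, 3.08]. Speed limits (rad/s): [1.89, 1.89, 2.57, 3.01, 3.01, 3.01].

### API

Orientations are given as a unit quaternion [x, y, z, w].
In Python, from workcell import telemetry, vision, ctrl, nets gives the robot as it stands. The module is installed in compiled form; this text tells all that it offers.
- The arm moves only by the tool carry_out, never from a script. Its argument "rows" is a list of rows, each a list of 5 numbers: the shift along the tool's x, y, z in units of 30 mm (1.0 is 30 mm), then the turn about the tool's x in degrees, then the gripper's target within -1 to 1 (fully open at 1, half-way at 0, shut at -1). In form: [[x, y, z, yaw, gripper], ...]. A call has 1 to 20 rows; each row is the pose to reach, as a shift and turn from the pose commanded when the call began, along the tool's axes at that moment; what a row does not reach only later rows make up. A row lasts 1/12 s, in which the tool goes at most 41.7 mm and 7.16 degrees, less where a joint would pass 70% of its speed; a pose out of reach is approached as far as the arm can. A call with a gripper value outside its range is refused whole. The fingers move at their own pace and stop on an object; "squeeze" is the grip in N (left out, the last holds). Time passes only in rows, so rows that repeat a pose let the fingers close. It gives the time, the measured TCP pose, the force and the opening at its end, in the units of the state.
- telemetry.observe(): the state, without advancing time (a new reading comes with each control period).
- vision.read_camera(name): name is "scene" or "top" or "wrist"; returns a dict with "frame" (480x640x3 uint8, blue, green, red), "range_z" (480x640 float32, m along the optical axis (not along the pixel's ray), 0 where there is no reading), "fovy" (degrees; the focal length in pixels is half the picture's height over the tangent of half this angle, whatever the lens; pixels are square), "cx", "cy" (the principal point, pixels), "k1" (the pictures are not rectified: a ray, as slopes to the right and down, at radius r is drawn at 1 + k1 r^2 times it, then the intrinsics apply), "world_from_camera" (4x4, takes a point from camera to world coordinates). Camera axes: x right, y down, z forward; pixel columns grow to the right and rows downward; lengths in m; the calibration is good to about 2 mm. A picture is of the moment at which its call begins.
- ctrl.close_job(): hands the job in, once; it reports no verdict.
Trained networks look in a picture, given as the dict that the camera call returned (one of the last four; its "shot" number tells which), for a name from the list of things; names that differ only in an ending like _2 or _b are one class to them, and where a whole thing is asked for, a point or a joint stands for the part that bears it (a point fixed in the world has none). Each returns a list of dicts, best first, with "conf" (0 to 1); they miss things now and then, are a little off and sometimes report something else, mostly with a low value. They report only what shows in the picture. A call takes as long as a camera call.
- nets.spot_in(picture, label): "rect" ([left, top, width, height] in pixels, round what is visible of it).
The state is a dict: "time": time; "joints": joint angles; "qd": joint speeds; "joint_efforts": joint torques, N m; "position": TCP position; "orientation": TCP orientation; "wrist_force": force on the tool from outside, world axes, zero at the start; "wrist_torque": the same for the moment, N m; "width": opening from 0.0 (shut) to 1.0 (fully open).
Only numpy, scipy, OpenCV 4.12 (cv2) and the standard library are available. Lean on these libraries where they do the work, as an engineer would, in place of code of your own. Each camera call takes 0.05 s, during which the arm holds its last target. There are 200 camera calls.

## Working session

There is one attempt and no reset: what is moved stays moved. The work goes in short steps, Python scripts to look and compute and a tool call to move; the robot and the scene stay as the last step left them, time stands still between calls to the robot, and variables do not carry over. Pictures are saved under pics/ and viewed, about 8 in all and at most 12, crops included, and the job is handed in when it is done.

Besides the shell and the picture viewer there is one more tool, called after ">>>" in YAML: its name, and indented under it one key for each argument. carry_out: Moves the arm, as the interface text tells. Its arguments: {"type":"object","properties":{"rows":{"type":"array","items":{"type":"array","items":{"type":"number"}}},"squeeze":{"type":"number"}},"required":["rows"]}

```bash
mkdir -p pics
cat > h.py <<'E'
import numpy as np, cv2
from workcell import telemetry, vision, ctrl, nets
from scipy.spatial.transform import Rotation as R
def K(p):
    f=240/np.tan(np.radians(p["fovy"])/2); return np.array([[f,0,p["cx"]],[0,f,p["cy"]],[0,0,1.]])
def slopes(p,uv):
    k=K(p); d=(np.atleast_2d(uv)-[p["cx"],p["cy"]])/k[0,0]; s=d.copy()
    for _ in range(20): s=d/(1+p["k1"]*(s**2).sum(1,keepdims=True))
    return s
def on_plane(p,uv,z):
    T=np.array(p["world_from_camera"]); s=slopes(p,uv); r=np.c_[s,np.ones(len(s))]@T[:3,:3].T
    o=T[:3,3]; return o+r*((z-o[2])/r[:,2])[:,None]
def cloud(p):
    v,u=np.mgrid[:480,:640]; s=slopes(p,np.c_[u.ravel(),v.ravel()]); z=p["range_z"].ravel()
    T=np.array(p["world_from_camera"]); c=np.c_[s*z[:,None],z]@T[:3,:3].T+T[:3,3]; c[z==0]=np.nan
    return c.reshape(480,640,3)
def st():
    s=telemetry.observe(); print("t",round(s["time"],2),"pos",np.round(s["position"],4),"q",np.round(s["orientation"],4),"F",np.round(s["wrist_force"],2),"T",np.round(s["wrist_torque"],3),"w",round(s["width"],3)); return s
E
python3 - <<'E'
from h import *
s=st(); print(ctrl.grasp_offset, R.from_quat(s["orientation"]).as_matrix().round(3))
for n in ["top","scene"]:
    p=vision.read_camera(n); im=p["frame"].copy(); print(n,p["fovy"],p["k1"],np.round(p["world_from_camera"],3).tolist())
    for l in ["control_box","selector_grip","dot_blue","start_button_top","tamper","dosing_cup","milk_jug_black","shot_scale","cup_tan","group_brush"]:
        r=nets.spot_in(p,l)
        if r:
            x,y,w,h=r[0]["rect"]; c=[x+w/2,y+h/2]
            print(l,[(np.round(q["rect"]).tolist(),round(q["conf"],2)) for q in r[:2]], cloud(p)[int(min(max(c[1],0),479)),int(min(max(c[0],0),639))].round(3))
    cv2.imwrite(f"pics/{n}1.png",im)
E
```

```text
t 0.0 pos [0.2821 0.5572 0.1771] q [-0.3704  0.6028  0.37    0.6021] F [-0.85  0.86 -0.46] T [-0.034 -0.018  0.011] w 0.999
0.0188 [[-0.001 -0.892  0.452]
 [-0.001  0.452  0.892]
 [-1.     0.    -0.001]]
top 48.39623144672489 -0.12531530988677728 [[-0.012, -0.992, 0.124, 0.396], [-1.0, 0.012, -0.005, 0.28], [0.003, -0.124, -0.992, 1.237], [0.0, 0.0, 0.0, 1.0]]
control_box [([329.0, 200.0, 112.0, 91.0], 0.75)] [0.505 0.123 0.065]
selector_grip [([348.0, 216.0, 46.0, 41.0], 0.66), ([172.0, 280.0, 60.0, 41.0], 0.18)] [0.521 0.157 0.1  ]
tamper [([252.0, 287.0, 26.0, 20.0], 0.96), ([243.0, 226.0, 26.0, 25.0], 0.46)] [0.394 0.382 0.102]
dosing_cup [([246.0, 225.0, 25.0, 26.0], 0.66)] [0.53  0.407 0.005]
milk_jug_black [([159.0, 213.0, 56.0, 35.0], 0.81), ([375.0, 151.0, 88.0, 12.0], 0.58)] [0.551 0.574 0.003]
shot_scale [([166.0, 282.0, 66.0, 38.0], 0.77), ([256.0, 285.0, 22.0, 21.0], 0.6)] [0.386 0.54  0.022]
cup_tan [([324.0, 131.0, 32.0, 28.0], 0.71)] [0.749 0.215 0.007]
group_brush [([373.0, 149.0, 90.0, 13.0], 0.8)] [0.721 0.029 0.019]
scene 54.02959174493897 -0.08421325527473315 [[-
[... 280 characters left out ...]
0, 27.0, 52.0], 0.65), ([349.0, 224.0, 36.0, 18.0], 0.37)] [0.39  0.394 0.054]
start_button_top [([280.0, 264.0, 28.0, 32.0], 0.52), ([260.0, 320.0, 75.0, 47.0], 0.29)] [0.51  0.423 0.045]
tamper [([331.0, 269.0, 24.0, 48.0], 0.83), ([401.0, 219.0, 5.0, 10.0], 0.32)] [0.392 0.393 0.048]
dosing_cup [([281.0, 265.0, 31.0, 31.0], 0.59)] [0.506 0.42  0.045]
milk_jug_black [([212.0, 262.0, 51.0, 66.0], 0.73), ([368.0, 226.0, 16.0, 18.0], 0.6)] [0.517 0.573 0.075]
shot_scale [([261.0, 320.0, 73.0, 45.0], 0.67)] [0.37  0.546 0.02 ]
cup_tan [([209.0, 263.0, 55.0, 66.0], 0.69)] [0.518 0.575 0.072]
group_brush [([329.0, 218.0, 97.0, 54.0], 0.71), ([319.0, 208.0, 37.0, 20.0], 0.67)] [0.477 0.167 0.052]
```

Run:
```python
import cv2
a=cv2.imread("pics/top1.png")[110:340,140:480]; b=a[70:190,180:310]
cv2.imwrite("pics/top1c.png",cv2.resize(b,None,fx=5,fy=5,interpolation=cv2.INTER_CUBIC)[:600,:800])
```

```text
(no output)
```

View pics/top1c.png

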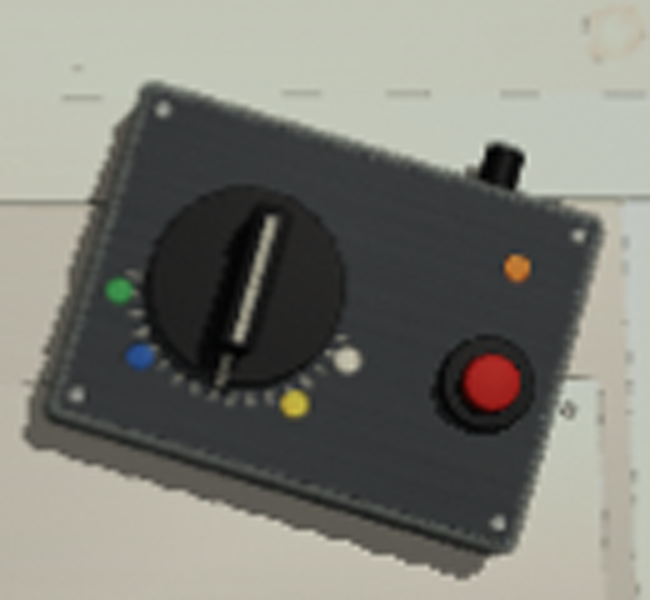

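View pics/top1.png

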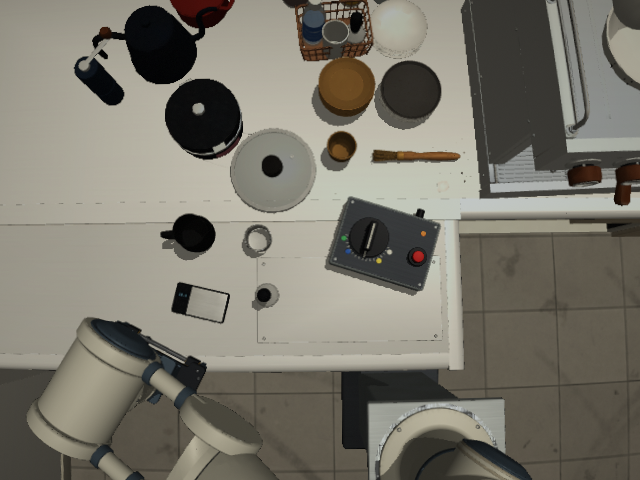

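The top view shows the box with its dial at crop ~(247,285) and the pointer end near (220,385). The blue dot is at (140,357), clockwise of the pointer, and the red button is at (492,382). Next I'll compute positions.

```bash
cat >> h.py <<'E'
def blobs(p,dom):
    """coloured blob centroids (pixels) within region dom=(u0,v0,u1,v1)"""
    u0,v0,u1,v1=dom; hsv=cv2.cvtColor(p["frame"],cv2.COLOR_BGR2HSV); out={}
    for n,(lo,hi) in dict(blue=(100,125),green=(50,85),yellow=(22,35),orange=(10,20),red=(172,180)).items():
        m=(cv2.inRange(hsv,(lo,130,90),(hi,255,255))|(cv2.inRange(hsv,(0,150,90),(6,255,255)) if n=="red" else 0))
        k=np.zeros_like(m); k[v0:v1,u0:u1]=m[v0:v1,u0:u1]
        N,_,S,C=cv2.connectedComponentsWithStats(k)
        if N>1: i=1+S[1:,4].argmax(); out[n]=(C[i],S[i,4])
    return out
def togo(pos,yaw_z):
    """rows shift+yaw to bring TCP to pos with tool z along angle yaw_z (rad), mod 180"""
    s=telemetry.observe(); M=R.from_quat(s["orientation"]).as_matrix(); d=M.T@(np.array(pos)-s["position"])/.03
    cur=np.arctan2(M[1,2],M[0,2]); t=-(np.degrees(yaw_z-cur)); t=(t+90)%180-90
    print("shift",d.round(3),"yaw",t.round(2))
E
python3 - <<'E'
from h import *
p=vision.read_camera("top"); b=blobs(p,(325,195,445,300)); zz=dict(blue=.052,green=.052,yellow=.052,red=.072,orange=.05)
for n,(c,a) in b.items(): print(n,c.round(1),a,on_plane(p,[c],zz.get(n,.05)).round(4))
for uv,z in [((369.4,237),.0655),((320+272/5,180+218/5),.0995),((320+240/5,180+345/5),.0995),((364,257),.0655)]: print(uv,on_plane(p,[uv],z).round(4))
c=cloud(p); m=(c[...,2]>.088)&(c[...,2]<.11); m[:200]=0;m[300:]=0;m[:,:340]=0;m[:,400:]=0
q=c[m][:,:2]; mu=q.mean(0); w,v=np.linalg.eigh(np.cov((q-mu).T)); print(len(q),mu,np.degrees(np.arctan2(*v[::-1,1])),np.sqrt(w*12))
for f in (.1,):
    th=np.arctan2(v[1,1],v[0,1]); togo([mu[0],mu[1],.18],th+np.pi/2)
w=vision.read_camera("wrist"); T=np.array(w["world_from_camera"]); s=telemetry.observe(); M=R.from_quat(s["orientation"]).as_matrix()
print("wrist cam in tool",(M.T@(T[:3,3]-s["position"])).round(3),(M.T@T[:3,:3]).round(3).tolist(),w["fovy"])
E
```

```text
blue [347.4 250.8] 21 [[0.4939 0.2029 0.052 ]]
green [343.3 237.8] 17 [[0.5231 0.2115 0.052 ]]
yellow [378.4 260.3] 24 [[0.4716 0.1343 0.052 ]]
orange [423.  233.2] 23 [[0.5315 0.0316 0.05  ]]
red [418.  255.9] 96 [[0.4789 0.049  0.072 ]]
(369.4, 237) [[0.5226 0.1545 0.0655]]
(374.4, 223.6) [[0.5478 0.1466 0.0995]]
(368.0, 249.0) [[0.4931 0.1618 0.0995]]
(364, 257) [[0.4785 0.1675 0.0655]]
228 [0.52321481 0.15689926] 162.55765640166945 [0.01635344 0.06408522]
shift [ -0.076 -13.196  -8.287] yaw -9.42
wrist cam in tool [-0.208  0.065  0.001] [[-0.002, -0.232, 0.973], [-0.0, -0.973, -0.232], [1.0, -0.001, 0.002]] 58.171707911622846
```

>>> carry_out:
  rows:
    - [0,-0.4,-0.25,0,0.3]
    - [0,-1.2,-0.75,-1,0.2]
    - [0,-2.2,-1.4,-2,0]
    - [0,-3.3,-2.1,-3,0]
    - [0,-4.4,-2.8,-4,0]
    - [0,-5.5,-3.5,-5,0]
    - [0,-6.6,-4.2,-6,0]
    - [0,-7.7,-4.9,-7,0]
    - [0,-8.8,-5.6,-8,0]
    - [0,-9.9,-6.3,-9,0]
    - [0,-11,-7,-9.4,0]
    - [0,-12,-7.6,-9.4,0]
    - [0,-12.8,-8.1,-9.4,0]
    - [0,-13.2,-8.3,-9.4,0]
    - [0,-13.2,-8.3,-9.4,0]
    - [0,-13.2,-8.3,-9.4,0]
    - [0,-13.2,-8.3,-9.4,0]
  squeeze: 15

```text
time: 2.62
position: [0.5224, 0.1572, 0.1777]
orientation: [-0.418, 0.57, 0.419, 0.57]
wrist_force: [-0.6, -0.1, -0.4]
width: 0.504
```

Run:
```python
from h import *
s=st(); print(np.round(s["joints"],3))
p=vision.read_camera("wrist"); cv2.imwrite("pics/w2.png",p["frame"])
zz=dict(blue=.052,green=.052,yellow=.052,red=.072)
for n,(c,a) in blobs(p,(0,0,640,480)).items(): print(n,c.round(1),a,on_plane(p,[c],zz.get(n,.05)).round(4))
c=cloud(p); m=(c[...,2]>.094)&(c[...,2]<.106)&(np.hypot(c[...,0]-.523,c[...,1]-.156)<.045)
q=c[m][:,:2]; mu=q.mean(0); r=cv2.minAreaRect((q*1000).astype(np.float32)); print(len(q),mu.round(4),r,np.median(c[m][:,2]))
```

```text
t 2.62 pos [0.5224 0.1572 0.1777] q [-0.4183  0.5701  0.4186  0.5699] F [-0.61 -0.06 -0.38] T [0.037 0.03  0.059] w 0.504
[ 0.183  0.382  1.542  0.     1.217 -1.084]
blue [362.4 168.3] 183 [[0.4936 0.2036 0.052 ]]
green [383.6 201.4] 163 [[0.5232 0.2123 0.052 ]]
yellow [268.5 167.5] 185 [[0.4715 0.1352 0.052 ]]
orange [390.4 385.1] 6625 [[0.6824 0.1755 0.05  ]]
red [162.9 213.1] 965 [[0.4785 0.0518 0.072 ]]
2080 [0.5216 0.1568] ((522.5684814453125, 156.34027099609375), (15.560434341430664, 63.42214584350586), 72.90729522705078) 0.09983711230132142
```

View pics/w2.png

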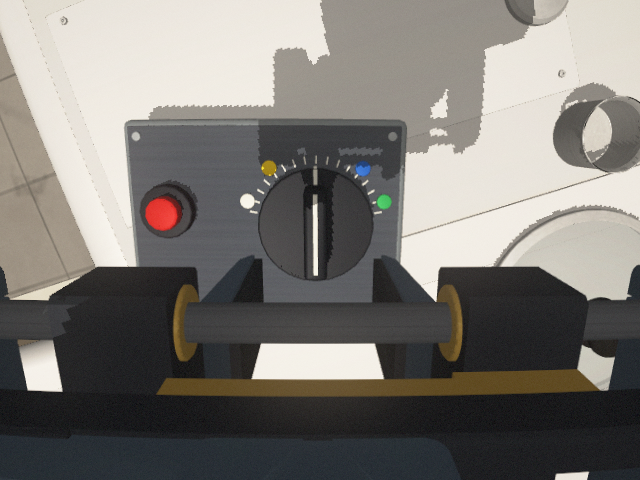

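The wrist view shows the bar vertical at (315,240) between the open fingers, with the blue dot at (362,168) and the red button at (163,213). The measured bar is 16 x 63 mm with its top at z = 0.0998, matching the data. I'll descend now.

>>> carry_out:
  rows:
    - [0.4,0,0,-0.3,-0.2]
    - [1.1,0,0,-0.3,-0.3]
    - [1.9,0,0,-0.3,-0.3]
    - [2.6,0,-0.02,-0.3,-0.3]
    - [3.1,0,-0.02,-0.3,-0.3]
    - [3.4,0,-0.02,-0.3,-0.3]
    - [3.55,0,-0.02,-0.3,-0.3]
    - [3.6,0,-0.02,-0.3,-0.3]
    - [3.6,0,-0.02,-0.3,-0.3]
    - [3.6,0,-0.02,-0.3,-0.3]

```text
time: 3.5
position: [0.5234, 0.1562, 0.0705]
orientation: [-0.42, 0.569, 0.42, 0.569]
wrist_force: [0.3, 0.4, -0.7]
width: 0.347
```

```bash
cat > look.py <<'E'
from h import *
import sys
st(); p=vision.read_camera("wrist"); c=cloud(p)
m=(c[...,2]>.092)&(c[...,2]<.116)&(np.hypot(c[...,0]-.5225,c[...,1]-.1565)<.045)
bright=(p["frame"].min(2)>140)&m
print("n",m.sum(),"bar-line z",np.median(c[bright][:,2]).round(4) if bright.any() else None,bright.sum())
q=c[bright][:,:2]
if len(q)>30: print(cv2.minAreaRect((q*1000).astype(np.float32)))
if len(sys.argv)>1: cv2.imwrite(sys.argv[1],p["frame"])
E
python3 look.py pics/w3.png
```

```text
t 3.5 pos [0.5234 0.1562 0.0705] q [-0.4201  0.5685  0.4197  0.5693] F [ 0.27  0.45 -0.66] T [ 0.05  -0.032  0.001] w 0.347
n 3903 bar-line z 0.1007 122
((523.7919311523438, 155.84393310546875), (2.7224717140197754, 53.475948333740234), 72.84571075439453)
```

View pics/w3.png

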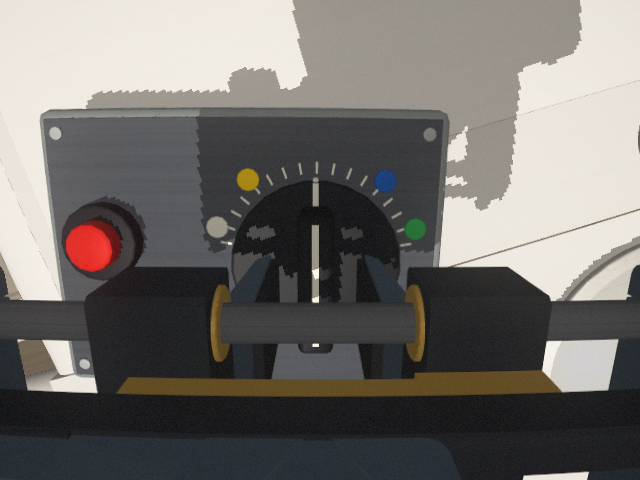

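The bar sits centred between the pads at (316,280), and the pointer at (315,185) is in line with it. I'll close on the bar.

>>> carry_out:
  rows:
    - [0,0,0,0,-0.5]
    - [0,0,0,0,-0.7]
    - [0,0,0,0,-1]
    - [0,0,0,0,-1]
    - [0,0,0,0,-1]
    - [0,0,0,0,-1]
    - [0,0,0,0,-1]
    - [0,0,0,0,-1]
  squeeze: 35

```text
time: 4.22
position: [0.523, 0.1559, 0.0697]
orientation: [-0.42, 0.569, 0.42, 0.569]
wrist_force: [-0.2, 0.2, 0.4]
width: 0.005
```

```bash
python3 look.py
```

```text
t 4.22 pos [0.523  0.1559 0.0697] q [-0.4198  0.569   0.4198  0.569 ] F [-0.23  0.16  0.44] T [ 0.023  0.045 -0.007] w 0.005
n 1866 bar-line z 0.101 8
```

The width reads 0.005 instead of about 0.18, so I'll look.

```bash
python3 look.py pics/w4.png
python3 - <<'E'
from h import *
p=vision.read_camera("top"); cv2.imwrite("pics/t4.png",cv2.resize(p["frame"][160:320,310:470],None,fx=3.7,fy=3.7))
E
```

```text
t 4.27 pos [0.523  0.1559 0.0697] q [-0.4198  0.569   0.4198  0.569 ] F [ 0.14 -0.71 -1.09] T [ 0.07   0.007 -0.022] w 0.005
n 1865 bar-line z 0.1008 10
```

View pics/w4.png

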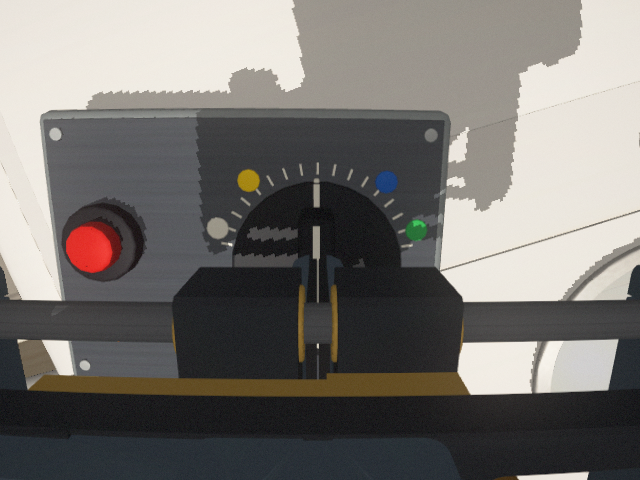

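Run:
```python
from h import *
p=vision.read_camera("wrist"); im=p["frame"][170:400,220:420]
cv2.imwrite("pics/w5.png",cv2.resize(cv2.convertScaleAbs(im,alpha=2,beta=20),None,fx=2.6,fy=2.6))
c=cloud(p)
for v in (215,240,255,262,270,290,320,360):
    print(v,[(u,tuple((c[v,u]*1000).round(0)) if c[v,u,0]==c[v,u,0] else None) for u in (295,305,317,330,340)])
T=np.array(p["world_from_camera"]); k=K(p)
for z in (.0697,.0885,.13):
    q=T[:3,:3].T@(np.array([.523,.1559,z])-T[:3,3]); print(z,q.round(3),(k@q/q[2])[:2].round(0))
```

```text
215 [(295, (np.float64(494.0), np.float64(154.0), np.float64(66.0))), (305, (np.float64(491.0), np.float64(161.0), np.float64(93.0))), (317, (np.float64(493.0), np.float64(166.0), np.float64(92.0))), (330, (np.float64(495.0), np.float64(171.0), np.float64(90.0))), (340, (np.float64(501.0), np.float64(176.0), np.float64(66.0)))]
240 [(295, (np.float64(506.0), np.float64(150.0), np.float64(67.0))), (305, (np.float64(500.0), np.float64(158.0), np.float64(100.0))), (317, (np.float64(502.0), np.float64(163.0), np.float64(100.0))), (330, (np.float64(504.0), np.float64(168.0), np.float64(99.0))), (340, (np.float64(513.0), np.float64(172.0), np.float64(66.0)))]
255 [(295, (np.float64(514.0), np.float64(148.0), np.float64(65.0))), (305, (np.float64(504.0), np.float64(157.0), np.float64(108.0))), (317, (np.float64(508.0), np.float64(161.0), np.float64(101.0))), (330, (np.float64(508.0), np.float64(167.0), np.float64(106.0))), (340, (np.float64(521.0), np.float64(170.0), np.float64(65.0)))]
262 [(295, (np.float64(504.0), np.float64(154.0), np.float64(117.0))), (305, (np.float64(505.0), np.float
[... 992 characters left out ...]
.0), np.float64(164.0), np.float64(202.0))), (317, (np.float64(493.0), np.float64(166.0), np.float64(202.0))), (330, (np.float64(493.0), np.float64(168.0), np.float64(203.0))), (340, (np.float64(491.0), np.float64(170.0), np.float64(209.0)))]
360 [(295, (np.float64(496.0), np.float64(161.0), np.float64(209.0))), (305, (np.float64(519.0), np.float64(154.0), np.float64(167.0))), (317, (np.float64(582.0), np.float64(138.0), np.float64(51.0))), (330, (np.float64(520.0), np.float64(161.0), np.float64(168.0))), (340, (np.float64(499.0), np.float64(168.0), np.float64(208.0)))]
0.0697 [-0.001  0.015  0.217] [316. 269.]
0.0885 [-0.001  0.02   0.199] [315. 282.]
0.13 [-0.001  0.029  0.158] [315. 319.]
```

View pics/w5.png

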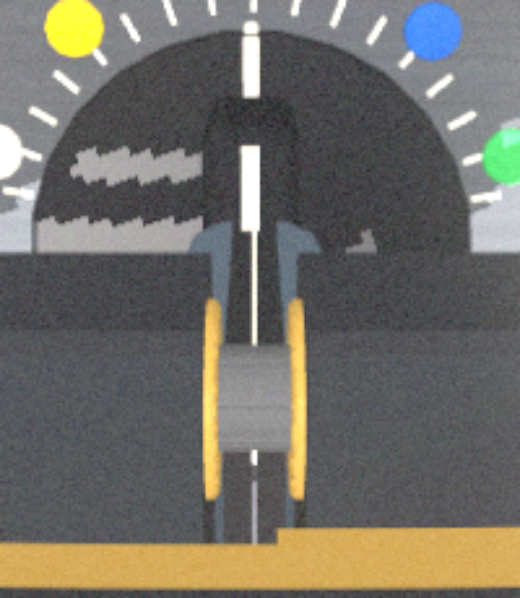

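View pics/t4.png

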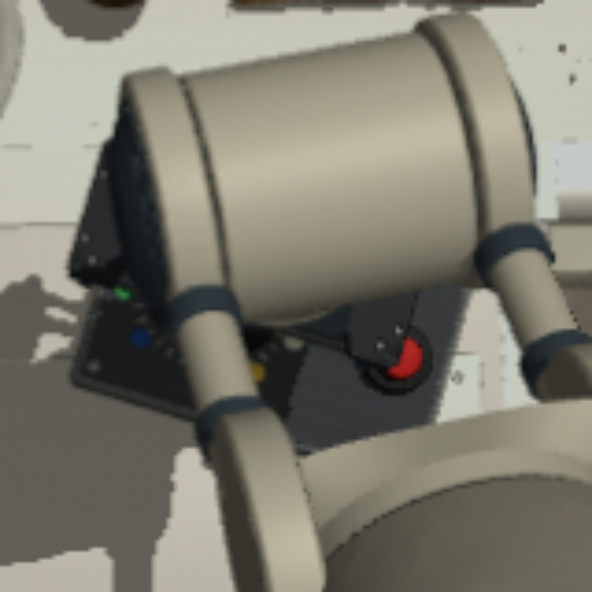

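The fingers closed on nothing. The depth shows them ending at about z ≈ 0.105, just above the bar, and beside the bar only the dial (z ≈ 0.066) is visible. The real fingertips therefore seem higher than the reported TCP. I'll check this with the independent scene camera before going on.

Run:
```python
from h import *
p=vision.read_camera("scene"); c=cloud(p)
m=(np.hypot(c[...,0]-.523,c[...,1]-.156)<.06)&(c[...,2]>.06)
q=c[m]; print(m.sum(), np.histogram(q[:,2],bins=np.arange(.06,.30,.01)))
T=np.array(p["world_from_camera"]); k=K(p)
for z in (.0697,.0885,.11,.15):
    a=T[:3,:3].T@(np.array([.523,.156,z])-T[:3,3]); print(z,(k@a/a[2])[:2].round(0))
v,u=np.nonzero(m); print(u.min(),u.max(),v.min(),v.max())
cv2.imwrite("pics/s6.png",cv2.resize(cv2.convertScaleAbs(p["frame"][170:290,310:450],alpha=1.8,beta=20),None,fx=5,fy=5,interpolation=cv2.INTER_CUBIC))
```

```text
4997 (array([308,  71,  62,  81,  48,  44,  53,  53,  62,  58,  65,  53,  26,
       118, 181, 116, 258, 138, 132, 141, 129,  84, 150]), array([0.06, 0.07, 0.08, 0.09, 0.1 , 0.11, 0.12, 0.13, 0.14, 0.15, 0.16,
       0.17, 0.18, 0.19, 0.2 , 0.21, 0.22, 0.23, 0.24, 0.25, 0.26, 0.27,
       0.28, 0.29]))
0.0697 [366. 231.]
0.0885 [366. 224.]
0.11 [366. 216.]
0.15 [367. 202.]
344 398 45 241
```

View pics/s6.png

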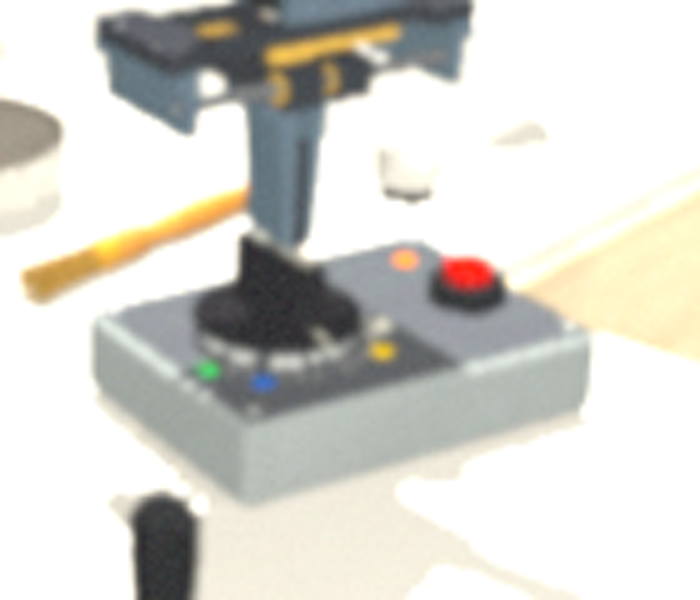

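The scene view confirms it. The shut fingertips, at crop (290,250), hover just over the bar's top, so the actual tips are roughly 30–35 mm short of the reported TCP. I'll measure that offset in both cameras.

Run:
```python
from h import *
p=vision.read_camera("scene"); c=cloud(p); f=p["frame"].astype(int)
for u in (360,363,366,369,372):
    print(u,[(v,tuple(f[v,u]),tuple((c[v,u]*1000).round(0).astype(int)) if c[v,u,2]==c[v,u,2] else None) for v in range(211,224,2)])
st()
```

```text
360 [(211, (np.int64(59), np.int64(58), np.int64(54)), (np.int64(539), np.int64(162), np.int64(122))), (213, (np.int64(83), np.int64(85), np.int64(82)), (np.int64(537), np.int64(164), np.int64(118))), (215, (np.int64(103), np.int64(109), np.int64(110)), (np.int64(542), np.int64(158), np.int64(109))), (217, (np.int64(61), np.int64(66), np.int64(66)), (np.int64(546), np.int64(152), np.int64(100))), (219, (np.int64(24), np.int64(24), np.int64(24)), (np.int64(538), np.int64(162), np.int64(100))), (221, (np.int64(18), np.int64(16), np.int64(16)), (np.int64(541), np.int64(157), np.int64(92))), (223, (np.int64(20), np.int64(18), np.int64(16)), (np.int64(537), np.int64(163), np.int64(90)))]
363 [(211, (np.int64(59), np.int64(55), np.int64(44)), (np.int64(525), np.int64(167), np.int64(128))), (213, (np.int64(59), np.int64(53), np.int64(44)), (np.int64(527), np.int64(164), np.int64(121))), (215, (np.int64(63), np.int64(61), np.int64(53)), (np.int64(525), np.int64(166), np.int64(116))), (217, (np.int64(75), np.int64(80), np.int64(77)), (np.int64(527), np.int64(164), np.int64(110))), (219, (np.i
[... 1790 characters left out ...]
p.int64(113), np.int64(111)), (np.int64(504), np.int64(158), np.int64(125))), (215, (np.int64(117), np.int64(122), np.int64(121)), (np.int64(504), np.int64(157), np.int64(120))), (217, (np.int64(142), np.int64(151), np.int64(153)), (np.int64(505), np.int64(156), np.int64(113))), (219, (np.int64(170), np.int64(183), np.int64(190)), (np.int64(651), np.int64(-39), np.int64(5))), (221, (np.int64(129), np.int64(140), np.int64(146)), (np.int64(643), np.int64(-29), np.int64(3))), (223, (np.int64(51), np.int64(56), np.int64(56)), (np.int64(500), np.int64(161), np.int64(100)))]
t 4.52 pos [0.523  0.156  0.0697] q [-0.4198  0.569   0.4198  0.569 ] F [ 0.66 -0.58  0.51] T [-0.019  0.039  0.058] w 0.002
```

Both cameras put the tips at z ≈ 0.108–0.111 while 0.070 is reported, so the fingers end about 40 mm behind the reported TCP. I'll allow for that by opening and descending 38 mm, which leaves the tips about 6 mm above the dial.

>>> carry_out:
  rows:
    - [0,0,0,0,-0.3]
    - [0,0,0,0,-0.3]
    - [0,0,0,0,-0.3]
    - [0,0,0,0,-0.3]
    - [0,0,0,0,-0.3]
    - [0.2,0,0,0,-0.3]
    - [0.4,0,0,0,-0.3]
    - [0.6,0,0,0,-0.3]
    - [0.8,0,0,0,-0.3]
    - [0.95,0,0,0,-0.3]
    - [1.1,0,0,0,-0.3]
    - [1.2,0,0,0,-0.3]
    - [1.25,0,0,0,-0.3]
    - [1.27,0,0,0,-0.3]
    - [1.27,0,0,0,-0.3]
    - [1.27,0,0,0,-0.3]

```text
time: 5.85
position: [0.5231, 0.156, 0.0318]
orientation: [-0.42, 0.569, 0.42, 0.569]
wrist_force: [0.8, 0.1, -0.0]
width: 0.351
```

>>> carry_out:
  rows:
    - [0,0,0,0,-0.6]
    - [0,0,0,0,-0.8]
    - [0,0,0,0,-1]
    - [0,0,0,0,-1]
    - [0,0,0,0,-1]
    - [0,0,0,0,-1]
  squeeze: 35

```text
time: 6.35
position: [0.5229, 0.1555, 0.0318]
orientation: [-0.42, 0.569, 0.42, 0.569]
wrist_force: [-0.5, -5.0, 4.3]
width: 0.172
```

```bash
python3 look.py
```

```text
t 6.35 pos [0.5229 0.1555 0.0318] q [-0.42    0.5691  0.4197  0.5688] F [-0.48 -5.05  4.35] T [-1.02   0.203  0.056] w 0.172
n 6196 bar-line z 0.1009 62
((519.483154296875, 157.6001434326172), (2.3932127952575684, 46.927921295166016), 72.29341125488281)
```

Gripped properly now: width 0.172, or 15.7 mm. Lifting next.

>>> carry_out:
  rows:
    - [0,0,-0.02,0,-1]
    - [-0.1,0,-0.02,0,-1]
    - [-0.2,0,-0.02,0,-1]
    - [-0.27,0,-0.02,0,-1]
    - [-0.32,0,-0.02,0,-1]
    - [-0.32,0,-0.02,0,-1]
    - [-0.32,0,-0.02,0,-1]

```text
time: 6.98
position: [0.5229, 0.1554, 0.0412]
orientation: [-0.42, 0.569, 0.42, 0.569]
wrist_force: [3.6, 1.4, -10.4]
width: 0.177
```

```bash
python3 look.py
```

```text
t 6.98 pos [0.5229 0.1554 0.0412] q [-0.4198  0.569   0.4198  0.569 ] F [  3.61   1.4  -10.39] T [ 0.197 -0.581  0.026] w 0.177
n 6151 bar-line z 0.1099 100
((519.65966796875, 157.20440673828125), (2.5372676849365234, 46.87330627441406), 72.87195587158203)
```

Lift is 9.4 mm by telemetry and 9.0 mm by depth, with −10.4 N on the wrist, as expected. Turning 29° clockwise, just short of the blue notch's possible range.

>>> carry_out:
  rows:
    - [0,0,0,3,-1]
    - [0,0,0,7,-1]
    - [0,0,0,11,-1]
    - [0,0,0,15,-1]
    - [0,0,0,19,-1]
    - [0,0,0,23,-1]
    - [0,0,0,26,-1]
    - [0,0,0,28,-1]
    - [0,0,0,29,-1]
    - [0,0,0,29,-1]
    - [0,0,0,29,-1]

```text
time: 7.95
position: [0.523, 0.1555, 0.0412]
orientation: [-0.264, 0.656, 0.264, 0.656]
wrist_force: [4.2, 3.5, -10.0]
width: 0.171
```

```bash
python3 - <<'E'
from h import *
s=st(); M=R.from_quat(s["orientation"]).as_matrix(); print("pointer angle",np.degrees(np.arctan2(M[1,2],M[0,2]))+90)
p=vision.read_camera("wrist"); cv2.imwrite("pics/w7.png",p["frame"]); b=blobs(p,(0,0,640,240)); print({n:on_plane(p,[c[0]],.052).round(4) for n,c in b.items() if n!="red"})
E
python3 look.py
```

```text
t 7.95 pos [0.523  0.1555 0.0412] q [-0.2643  0.6557  0.2643  0.656 ] F [ 4.2   3.47 -9.97] T [ 0.66  -0.878 -0.032] w 0.171
pointer angle 133.89709787393332
{'blue': array([[0.4935, 0.2035, 0.052 ]]), 'green': array([[0.5231, 0.2121, 0.052 ]]), 'yellow': array([[0.4707, 0.1359, 0.052 ]])}
t 8.0 pos [0.523  0.1556 0.0412] q [-0.2643  0.6557  0.2644  0.656 ] F [ 4.03  2.17 -9.88] T [ 0.658 -0.822 -0.028] w 0.174
n 6143 bar-line z 0.1099 144
((521.0097045898438, 158.4639129638672), (2.5499534606933594, 46.58360290527344), 43.90629577636719)
```

The knob followed (bar at 133.9°, blue at 121.6°). I'll lower it to just above the plate, then relax the grip so that only the spring lays the pin down.

>>> carry_out:
  rows:
    - [0.04,0,0,0,-1]
    - [0.08,0,0,0,-1]
    - [0.1,0,0,0,-1]
    - [0.1,0,0,0,-1]

```text
time: 8.38
position: [0.523, 0.1556, 0.0382]
orientation: [-0.264, 0.656, 0.264, 0.656]
wrist_force: [3.3, 4.1, -8.6]
width: 0.171
```

>>> carry_out:
  rows:
    - [0,0,0,0,-1]
    - [0,0,0,0,-1]
    - [0,0,0,0,-1]
  squeeze: 3

```text
time: 8.63
position: [0.5229, 0.1554, 0.0384]
orientation: [-0.264, 0.656, 0.264, 0.656]
wrist_force: [2.5, 3.1, -3.9]
width: 0.176
```

```bash
python3 look.py
```

```text
t 8.63 pos [0.5229 0.1554 0.0384] q [-0.2641  0.6559  0.2641  0.656 ] F [ 2.5   3.07 -3.91] T [ 0.578 -0.467  0.027] w 0.176
n 6213 bar-line z 0.1066 163
((534.3316650390625, 144.63394165039062), (2.9120278358459473, 8.629790306091309), 43.92898941040039)
```

The pin is on the plate (lift ≈ 5.8 mm) and the light grip carries only about 4 N. Sweeping in small steps.

>>> carry_out:
  rows:
    - [0,0,0,0.5,-1]
    - [0,0,0,1,-1]
    - [0,0,0,1.5,-1]
    - [0,0,0,1.5,-1]

```text
time: 9.02
position: [0.5228, 0.1554, 0.0383]
orientation: [-0.255, 0.659, 0.255, 0.66]
wrist_force: [1.9, 5.1, -2.1]
width: 0.185
```

```bash
python3 look.py
```

```text
t 9.02 pos [0.5228 0.1554 0.0383] q [-0.255   0.6595  0.2551  0.6595] F [ 1.87  5.13 -2.08] T [ 0.83  -0.235  0.091] w 0.185
n 6269 bar-line z 0.1064 147
((534.3930053710938, 144.3421173095703), (2.8947834968566895, 7.916450500488281), 42.784358978271484)
```

>>> carry_out:
  rows:
    - [0,0,0,0.5,-1]
    - [0,0,0,1,-1]
    - [0,0,0,1.5,-1]
    - [0,0,0,1.5,-1]

```text
time: 9.4
position: [0.5226, 0.1555, 0.0382]
orientation: [-0.246, 0.663, 0.246, 0.663]
wrist_force: [0.6, 5.8, -2.7]
width: 0.19
```

```bash
python3 look.py
```

```text
t 9.4 pos [0.5226 0.1555 0.0382] q [-0.2463  0.6628  0.2465  0.6627] F [ 0.62  5.82 -2.74] T [ 0.988 -0.107  0.117] w 0.19
n 6321 bar-line z 0.1065 146
((534.3507080078125, 144.47962951660156), (3.018735885620117, 7.702791690826416), 44.27595901489258)
```

The opening crept from 0.176 to 0.190, so the 3 N grip yields and the bar lags about 2°. A cage works better: a fixed opening just over the bar, which turns it rigidly but lets it drop. I'll also measure the pointer's angle directly.

```bash
cat >> look.py <<'E'
s=telemetry.observe(); M=R.from_quat(s["orientation"]).as_matrix(); ta=(np.degrees(np.arctan2(M[1,2],M[0,2]))+90)
r=np.hypot(c[...,0]-.5225,c[...,1]-.156); k=(p["frame"].min(2)>120)&(r>.034)&(r<.044)&(c[...,2]>.062)&(c[...,2]<.08)
a=np.degrees(np.arctan2(c[...,1][k]-.156,c[...,0][k]-.5225)); print("tool",ta.round(2),"pointer",np.median(a).round(2),k.sum(),"dial z",np.median(c[k][:,2]).round(4), "lateral spread",a.std().round(2))
E
python3 look.py
```

```text
t 9.45 pos [0.5226 0.1555 0.0382] q [-0.2465  0.6628  0.2466  0.6627] F [ 0.03  4.64 -1.52] T [ 1.009 -0.099  0.163] w 0.191
n 6321 bar-line z 0.1064 146
((534.189697265625, 144.68338012695312), (3.0047309398651123, 8.21179485321045), 44.003536224365234)
tool 130.82 pointer 132.73 144 dial z 0.0724 lateral spread 23.91
```

>>> carry_out:
  rows:
    - [0,0,0,0,-0.64]
    - [0,0,0,0,-0.64]
    - [0,0,0,0,-0.64]
    - [0,0,0,0.7,-0.64]
    - [0,0,0,1.5,-0.64]
    - [0,0,0,1.5,-0.64]
  squeeze: 20

```text
time: 10.0
position: [0.5229, 0.1554, 0.0383]
orientation: [-0.238, 0.666, 0.238, 0.666]
wrist_force: [1.7, 2.7, -0.7]
width: 0.181
```

```bash
python3 look.py
```

```text
t 10.0 pos [0.5229 0.1554 0.0383] q [-0.2375  0.666   0.2375  0.6661] F [ 1.72  2.74 -0.71] T [ 0.626 -0.345  0.081] w 0.181
n 6302 bar-line z 0.1063 148
((533.763916015625, 143.82916259765625), (2.9066643714904785, 8.14954948425293), 39.450035095214844)
tool 129.31 pointer 129.31 134 dial z 0.0723 lateral spread 1.09
```

The cage works: the pointer now reads 129.3°, equal to the tool, and is still on the plate. I'll continue the sweep.

>>> carry_out:
  rows:
    - [0,0,0,0.5,-0.64]
    - [0,0,0,1,-0.64]
    - [0,0,0,1.5,-0.64]
    - [0,0,0,1.5,-0.64]

```text
time: 10.38
position: [0.5229, 0.1554, 0.0383]
orientation: [-0.229, 0.669, 0.229, 0.669]
wrist_force: [3.0, 3.1, 0.5]
width: 0.182
```

```bash
python3 look.py | grep -v '(('
```

```text
t 10.38 pos [0.5229 0.1554 0.0383] q [-0.229   0.6689  0.229   0.6691] F [3.   3.09 0.48] T [ 0.703 -0.401  0.201] w 0.182
n 6292 bar-line z 0.1063 154
tool 127.83 pointer 127.86 141 dial z 0.0723 lateral spread 1.12
```

>>> carry_out:
  rows:
    - [0,0,0,0.5,-0.64]
    - [0,0,0,1,-0.64]
    - [0,0,0,1.5,-0.64]
    - [0,0,0,1.5,-0.64]

```text
time: 10.77
position: [0.5229, 0.1554, 0.0382]
orientation: [-0.22, 0.672, 0.22, 0.672]
wrist_force: [2.4, 4.9, -0.2]
width: 0.181
```

```bash
python3 look.py | grep -v '(('
```

```text
t 10.77 pos [0.5229 0.1554 0.0382] q [-0.2202  0.6719  0.2202  0.672 ] F [ 2.41  4.87 -0.15] T [ 0.747 -0.413  0.19 ] w 0.181
n 6280 bar-line z 0.1063 156
tool 126.32 pointer 126.37 144 dial z 0.0723 lateral spread 1.13
```

>>> carry_out:
  rows:
    - [0,0,0,0.5,-0.64]
    - [0,0,0,1,-0.64]
    - [0,0,0,1.5,-0.64]
    - [0,0,0,1.5,-0.64]

```text
time: 11.15
position: [0.5229, 0.1554, 0.0382]
orientation: [-0.211, 0.675, 0.211, 0.675]
wrist_force: [3.0, 4.4, 0.6]
width: 0.184
```

```bash
python3 look.py | grep -v '(('
```

```text
t 11.15 pos [0.5229 0.1554 0.0382] q [-0.2114  0.6747  0.2114  0.6748] F [3.01 4.4  0.6 ] T [ 0.797 -0.536  0.186] w 0.184
n 6278 bar-line z 0.1062 155
tool 124.82 pointer 124.86 141 dial z 0.0722 lateral spread 1.13
```

>>> carry_out:
  rows:
    - [0,0,0.01,0.6,-0.64]
    - [0,0,0.01,1.2,-0.64]
    - [0,0,0.01,1.8,-0.64]
    - [0,0,0.01,1.8,-0.64]

```text
time: 11.53
position: [0.5229, 0.1555, 0.0382]
orientation: [-0.201, 0.678, 0.201, 0.678]
wrist_force: [1.3, 3.1, 0.5]
width: 0.179
```

```bash
python3 look.py | grep -v '(('
```

```text
t 11.53 pos [0.5229 0.1555 0.0382] q [-0.2007  0.6781  0.2007  0.6779] F [1.3  3.08 0.5 ] T [ 0.549 -0.331  0.113] w 0.179
n 6293 bar-line z 0.1063 144
tool 123.02 pointer 122.91 146 dial z 0.0724 lateral spread 1.18
```

Nothing on the near side, so I'll pass the dot itself (121.6°) and sweep the far side.

>>> carry_out:
  rows:
    - [0,0,0,0.6,-0.64]
    - [0,0,0,1.2,-0.64]
    - [0,0,0,1.8,-0.64]
    - [0,0,0,2.4,-0.64]
    - [0,0,0,2.8,-0.64]
    - [0,0,0,2.8,-0.64]

```text
time: 12.08
position: [0.5229, 0.1555, 0.0381]
orientation: [-0.184, 0.683, 0.184, 0.683]
wrist_force: [2.7, 4.4, -2.5]
width: 0.178
```

```bash
python3 look.py | grep -v '(('
```

```text
t 12.08 pos [0.5229 0.1555 0.0381] q [-0.1842  0.6828  0.1842  0.6826] F [ 2.71  4.42 -2.48] T [ 0.524 -0.347  0.101] w 0.178
n 6263 bar-line z 0.1061 138
tool 120.23 pointer 120.08 141 dial z 0.0722 lateral spread 1.14
```

>>> carry_out:
  rows:
    - [0,0,0,0.5,-0.64]
    - [0,0,0,1,-0.64]
    - [0,0,0,1.5,-0.64]
    - [0,0,0,1.5,-0.64]

```text
time: 12.47
position: [0.523, 0.1555, 0.0382]
orientation: [-0.175, 0.685, 0.175, 0.685]
wrist_force: [1.2, 1.6, -2.1]
width: 0.184
```

```bash
python3 look.py | grep -v '(('
```

```text
t 12.47 pos [0.523  0.1555 0.0382] q [-0.1752  0.6851  0.1752  0.685 ] F [ 1.25  1.59 -2.08] T [ 0.392 -0.3    0.038] w 0.184
n 6269 bar-line z 0.1059 144
tool 118.73 pointer 118.52 139 dial z 0.0718 lateral spread 1.14
```

>>> carry_out:
  rows:
    - [0,0,0,0.4,-0.64]
    - [0,0,0,0.8,-0.64]
    - [0,0,0,1.2,-0.64]
    - [0,0,0,1.2,-0.64]

```text
time: 12.85
position: [0.523, 0.1554, 0.0383]
orientation: [-0.168, 0.687, 0.168, 0.687]
wrist_force: [1.5, 0.1, -0.2]
width: 0.179
```

```bash
python3 look.py | grep -v '(('
```

```text
t 12.85 pos [0.523  0.1554 0.0383] q [-0.1681  0.6868  0.168   0.6869] F [ 1.5   0.07 -0.22] T [ 0.029 -0.107  0.028] w 0.179
n 6187 bar-line z 0.1007 235
tool 117.53 pointer 116.52 122 dial z 0.0668 lateral spread 1.06
```

Dropped home: the bar top is back at 0.1007 (0.1009 when parked), with hardly any torque. The pointer is at 116.5°, 5° past the blue dot, which is within the stated 3–10°. I'll let go, rise and verify.

>>> carry_out:
  rows:
    - [0,0,0,0,-0.5]
    - [0,0,0,0,-0.3]
    - [0,0,0,0,-0.2]
    - [0,0,0,0,-0.2]
    - [-0.3,0,0,0,-0.2]
    - [-0.9,0,0,0,-0.2]
    - [-1.8,0,0,0,-0.2]
    - [-2.6,0,0,0,-0.2]
    - [-3,0,0,0,-0.6]
    - [-3,0,0,0,-1]
    - [-3,0,0,0,-1]

```text
time: 13.82
position: [0.5234, 0.1556, 0.129]
orientation: [-0.168, 0.686, 0.168, 0.687]
wrist_force: [-0.2, -0.8, -0.3]
width: 0.213
```

```bash
python3 look.py pics/w8.png | grep -v '(('
python3 - <<'E'
from h import *
p=vision.read_camera("wrist"); c=cloud(p); b=blobs(p,(0,0,640,480)); uv=b["red"][0]; print("red",b["red"],on_plane(p,[uv],.072))
u,v=uv.astype(int); P=c[v,u]; r=np.hypot(c[...,0]-P[0],c[...,1]-P[1])
for a in range(0,34,3):
    m=(r>a/1e3)&(r<(a+3)/1e3); print(a,m.sum(),np.nanpercentile(c[m][:,2],[10,50,90]).round(4))
q=on_plane(p,[uv],.072)[0]; M=R.from_quat(telemetry.observe()["orientation"]).as_matrix(); togo([q[0],q[1],.055],np.arctan2(M[1,2],M[0,2])); print(np.round(telemetry.observe()["joints"],2))
for n in ("tamper","dosing_cup"): print(n,nets.spot_in(p,n)[:1])
E
```

```text
t 13.82 pos [0.5234 0.1556 0.129 ] q [-0.1683  0.6862  0.1683  0.6873] F [-0.22 -0.76 -0.27] T [-0.073 -0.029  0.028] w 0.213
n 2907 bar-line z 0.1006 317
tool 117.54 pointer 116.6 52 dial z 0.0667 lateral spread 1.02Traceback (most recent call last):
  File "<stdin>", line 2, in <module>
KeyError: 'red'
```

View pics/w8.png

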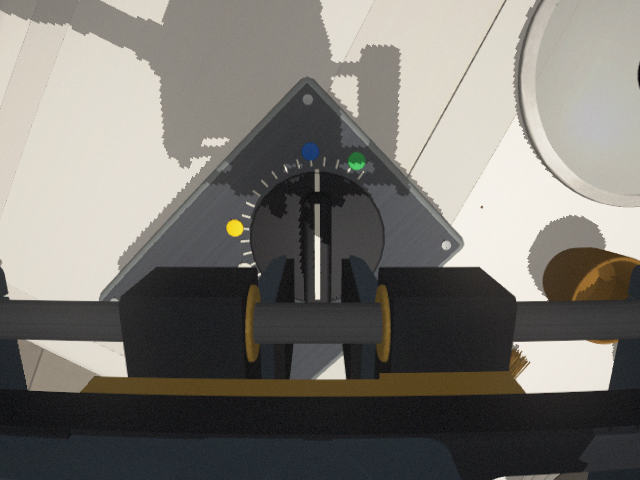

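The pointer sits in the notch beside the blue dot: pointer at (317,180), blue dot at (310,152). Next I go over to the button with the gripper shut.

>>> carry_out:
  rows:
    - [0,-0.2,-0.25,-5,-1]
    - [0,-0.6,-0.75,-11,-1]
    - [0,-1.1,-1.35,-17,-1]
    - [0,-1.6,-1.95,-23,-1]
    - [0,-2.1,-2.55,-29,-1]
    - [0,-2.35,-2.87,-35,-1]
    - [0.2,-2.4,-2.94,-40,-1]
    - [0.6,-2.4,-2.94,-41,-1]
    - [1.1,-2.4,-2.94,-41,-1]
    - [1.45,-2.4,-2.94,-41,-1]
    - [1.6,-2.4,-2.94,-41,-1]
    - [1.6,-2.4,-2.94,-41,-1]
    - [1.6,-2.4,-2.94,-41,-1]

```text
time: 15.0
position: [0.4778, 0.051, 0.08]
orientation: [-0.398, 0.585, 0.398, 0.584]
wrist_force: [1.0, -1.1, 0.9]
width: 0.005
```

Run:
```python
from h import *
st(); p=vision.read_camera("wrist"); cv2.imwrite("pics/w9.png",p["frame"]); c=cloud(p); b=blobs(p,(0,0,640,480)); print(b.get("red"))
f=p["frame"].astype(int); m=(f[...,2]>120)&(f[...,1]<70)&(f[...,0]<70)&(np.abs(c[...,2]-.072)<.006); q=c[m]; print(m.sum(),q.mean(0).round(4),q.min(0).round(4),q.max(0).round(4))
P=np.array([.4785,.0505]); r=np.hypot(c[...,0]-P[0],c[...,1]-P[1])
for a in range(0,34,3):
    k=(r>a/1e3)&(r<(a+3)/1e3)&(c[...,2]<.08)
    if k.sum()>5: print(a,k.sum(),np.nanpercentile(c[k][:,2],[10,50,90]).round(4))
```

```text
t 15.0 pos [0.4778 0.051  0.08  ] q [-0.3979  0.5847  0.3984  0.584 ] F [ 1.02 -1.11  0.88] T [ 0.021 -0.024 -0.075] w 0.005
(array([313.20182094, 252.93626707]), np.int32(659))
431 [0.4724 0.0513 0.0724] [0.4665 0.0387 0.0697] [0.4901 0.0612 0.0742]
0 21 [0.0721 0.0724 0.0733]
3 43 [0.0719 0.0725 0.0732]
6 125 [0.0719 0.0726 0.0734]
9 312 [0.0696 0.072  0.0731]
12 564 [0.0619 0.0629 0.0703]
15 584 [0.0618 0.0626 0.0634]
18 902 [0.0513 0.0616 0.0629]
21 749 [0.0502 0.0511 0.052 ]
24 863 [0.0502 0.051  0.0518]
27 961 [0.0502 0.051  0.0518]
30 1042 [0.0501 0.051  0.0519]
33 1092 [0.0495 0.0509 0.0519]
```

View pics/w9.png

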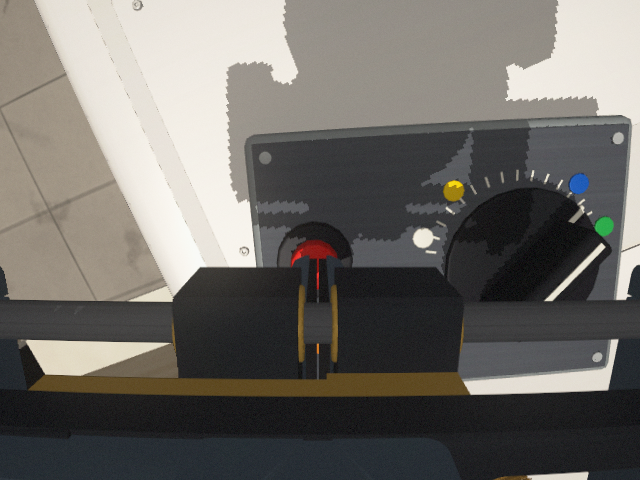

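The button, at (315,250), is under the shut fingertips, and the ring round it reaches only z ≈ 0.062, clear of the pressed height 0.066. Lowering now and feeling for contact.

>>> carry_out:
  rows:
    - [0.3,0,0,0,-1]
    - [0.7,0,0,0,-1]
    - [1.1,0,0,0,-1]
    - [1.3,0,0,0,-1]
    - [1.4,0,0,0,-1]
    - [1.4,0,0,0,-1]
  squeeze: 15

```text
time: 15.55
position: [0.4779, 0.0509, 0.0378]
orientation: [-0.398, 0.585, 0.398, 0.584]
wrist_force: [-0.3, 0.1, 0.4]
width: 0.003
```

>>> carry_out:
  rows:
    - [0.1,0,0,0,-1]
    - [0.2,0,0,0,-1]
    - [0.2,0,0,0,-1]

```text
time: 15.8
position: [0.4786, 0.0509, 0.0322]
orientation: [-0.398, 0.584, 0.398, 0.585]
wrist_force: [0.6, 0.2, 2.5]
width: 0.007
```

>>> carry_out:
  rows:
    - [0.05,0,0,0,-1]
    - [0.1,0,0,0,-1]
    - [0.1,0,0,0,-1]

```text
time: 16.05
position: [0.4786, 0.0509, 0.0298]
orientation: [-0.398, 0.584, 0.398, 0.585]
wrist_force: [-2.3, -0.1, 19.2]
width: 0.01
```

>>> carry_out:
  rows:
    - [0.05,0,0,0,-1]
    - [0.07,0,0,0,-1]
    - [0.07,0,0,0,-1]

```text
time: 16.3
position: [0.4788, 0.051, 0.0292]
orientation: [-0.399, 0.584, 0.398, 0.585]
wrist_force: [-11.1, 0.0, 57.5]
width: 0.005
```

It bottomed at 0.0298, and the readings fit: about 2.5 N at roughly 3.6 mm, then the stop. The last step pressed harder than needed (57 N on the fingertips). Releasing at once.

>>> carry_out:
  rows:
    - [-0.3,0,0,0,-1]
    - [-0.8,0,0,0,-1]
    - [-1.6,0,0,0,-1]
    - [-2.4,0,0,0,-1]
    - [-3.2,0,0,0,-1]
    - [-3.5,0.5,0,0,-1]
    - [-3.5,1.2,-0.4,0,-1]
    - [-3.5,2,-1,0,-1]
    - [-3.5,2.6,-1.6,0,-1]
    - [-3.5,2.9,-1.9,0,-1]
    - [-3.5,3,-2,0,-1]
    - [-3.5,3,-2,0,-1]

```text
time: 17.3
position: [0.3725, 0.0277, 0.1323]
orientation: [-0.398, 0.584, 0.398, 0.585]
wrist_force: [0.6, 1.1, -0.1]
width: 0.008
```

```bash
python3 look.py | grep -v '(('
python3 - <<'E'
from h import *
for n in ("top","scene"):
    p=vision.read_camera(n); c=cloud(p); f=p["frame"].astype(int)
    m=(f[...,2]>120)&(f[...,1]<70)&(f[...,0]<70)&(np.hypot(c[...,0]-.4785,c[...,1]-.0505)<.013); print(n,"button z",m.sum(),np.round(np.nanpercentile(c[m][:,2],[50,90]),4) if m.any() else None)
    k=(c[...,2]>.088)&(c[...,2]<.12)&(np.hypot(c[...,0]-.5225,c[...,1]-.156)<.034); print("bar",k.sum(),np.median(c[k][:,2]).round(4), cv2.minAreaRect((c[k][:,:2]*1000).astype(np.float32)) if k.sum()>5 else None)
    for l in ["tamper","dosing_cup","milk_jug_black","shot_scale","cup_tan","group_brush"]:
        r=nets.spot_in(p,l); print(l,[np.round(q["rect"]).tolist() for q in r[:1]],end=" ")
    print()
cv2.imwrite("pics/s10.png",cv2.resize(p["frame"][170:350,190:450],None,fx=3,fy=3))
E
```

```text
t 17.3 pos [0.3725 0.0277 0.1323] q [-0.398   0.5844  0.3978  0.5847] F [ 0.58  1.13 -0.09] T [ 0.005 -0.007  0.018] w 0.008
n 1461 bar-line z 0.101 158
tool 158.5 pointer nan 0 dial z nan lateral spread nan
top button z 84 [0.0723 0.0753]
bar 228 0.0999 ((523.8911743164062, 156.3988037109375), (16.217443466186523, 64.43620300292969), 27.74628257751465)
tamper [[255.0, 284.0, 25.0, 24.0]] dosing_cup [[245.0, 225.0, 26.0, 24.0]] milk_jug_black [[159.0, 214.0, 56.0, 37.0]] shot_scale [[172.0, 284.0, 62.0, 37.0]] cup_tan [[327.0, 127.0, 30.0, 32.0]] group_brush [[371.0, 149.0, 90.0, 13.0]] 
scene button z 30 [0.0723 0.0739]
bar 99 0.0999 ((521.5870971679688, 158.8355712890625), (15.814334869384766, 60.402244567871094), 27.94536018371582)
tamper [[327.0, 270.0, 28.0, 48.0]] dosing_cup [[284.0, 264.0, 26.0, 36.0]] milk_jug_black [[212.0, 263.0, 53.0, 65.0]] shot_scale [] cup_tan [[281.0, 217.0, 25.0, 24.0]] group_brush [[312.0, 207.0, 48.0, 28.0]]
  return _methods._mean(a, axis=axis, dtype=dtype,
  ret = ret.dtype.type(ret / rcount)
  ret = _var(a, axis=axis, dtype=dtype, out=out, ddof=ddof,
  arrmean = um.true_divide(arrmean, div, out=arrmean,
  ret = ret.dtype.type(ret / rcount)
```

View pics/s10.png

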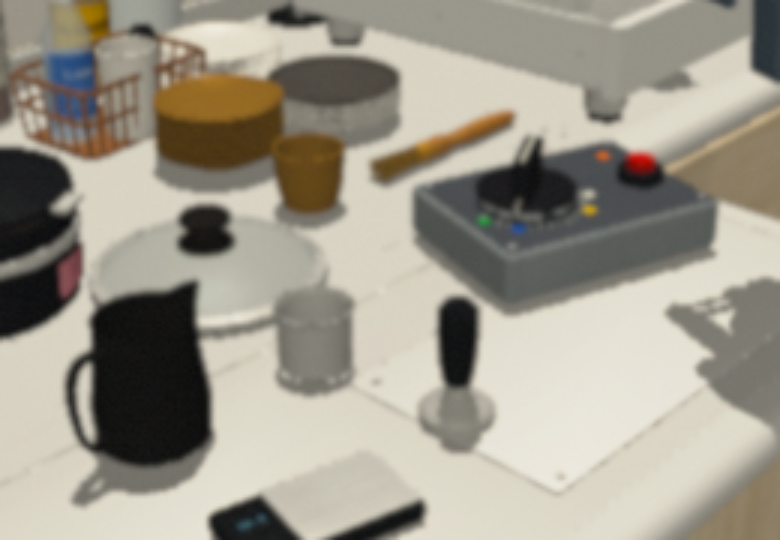

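The knob is home (bar top 0.0999) with its pointer by the blue dot, the button is back up (0.072), the bystanders stand where they were, and the arm is clear. Handing in.

```bash
python3 -c "
from workcell import ctrl; print(ctrl.close_job())"
```

```text
the job is handed in; nothing more can be done
None
```

The selector is home in the notch at the blue dot. The red start button was then pressed to its stop and released, and the job is handed in after about 17 s of robot time.

**Selector:** I pulled the knob up 9 mm and turned it clockwise. The pin then swept the plate under the spring alone, inside a loose cage of the fingers, until it dropped in about 5° past the blue dot. That lies within the stated 3–10°. Turning torque stayed at or below about 0.2 Nm, roughly 6 N at the pin.

**Last checks:**
- The bar top is at 0.0999 m, its home height, and the pointer is at about 117°, with the blue dot at 121.6°.
- The button top is back at 0.072 m.
- The wrist force is near zero and the gripper is clear of everything.
- The nets put the bystanders within a few pixels of their first positions in the top view. In the scene view they did not report the scale. They placed the tan cup and brush differently from their unreliable first reports there.

**What went wrong or disagreed:**
- **Fingertip position:** the real fingertips sit about 36–40 mm behind the reported TCP. My first grasp closed on air above the bar, with no contact; I measured the gap in two cameras and corrected for it.
- **Light grip:** the first light grip (3 N) slipped while turning, so I changed to the cage.
- **Button press:** the last pressing step went past the button's stop, and the fingertips briefly pressed it with about 57 N. This is below the 120 N wrist limit. It is above 40 N, but that limit is stated for the arm and the gripper's body, and this was the fingertips.

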